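# Find the big nut in one of three lidded parts tins and weigh it

## Task

One of the three lidded parts tins holds the big hexagon nut; the other two hold only a thin hinge pin. Open the tins one at a time, shutting each before you open the next, until you find the nut; set it down (do not drop it) on the pan of the spring scale and leave it there, with all three tins shut, the pins in their tins and the other things on the bench undisturbed.

Things in the scene. Friction and masses are not known exactly. Their poses are not given: they have to be found in the camera images.
- tin_a: the left of three alike, fixed sheet-metal parts tins, beyond the saw; 100 (x) x 124 (y) x 42 mm high, walls and floor 3 mm, lid hinged on its far side; origin at the centre of its underside, +x points from its front (with the card frame) to its hinge, y along the hinge, z up. Holds one loose part on its floor, within 10 mm in x and in y of the middle: the nut or a pin
- tin_b: the middle tin, same make, same axes, one part inside. In one of the tins, which is not told, lies the big plain hexagon nut: 30 mm across flats, 35 mm across corners, 16 mm thick, lying flat, 0.09 kg. In each of the two others lies a steel hinge pin 55 mm long, 8 to 12 mm thick, 10 to 12 mm high, 0.03 kg, within about 55 degrees of the tin's x axis
- tin_c: the right tin, same make, same axes, one part inside; it and the scale may have swapped places. Look into an open tin, or feel: fingers closed along the tin's y over its middle, near its floor, are stopped by the nut at 28 to 35 mm; over a pin they close to less than 20 mm
- lid_a (a joint): hinge of the lid of tin_a, rad: 0 shut, grows as it opens upward, 1.9 at its stop (19 degrees past upright). Lid 105 x 130 x 3 mm, 0.12 kg; hinge line along the tin's y at x = +50 mm, z = 42 mm in the tin's frame. Its stiff hinge (0.12 N m of friction) keeps it where it is left. Open less than about 1.5 rad it is in the way of a gripper reaching in
- lid_b (a joint): hinge of the lid of tin_b, rad: 0 shut, 1.9 fully open; the same as lid_a
- lid_c (a joint): hinge of the lid of tin_c, rad: 0 shut, 1.9 fully open; the same as lid_a
- grip_a (a point): centre of the T-grip on the lid of tin_a: a dark steel bar 16 mm thick, 26 mm long, lying along the tin's y, on a 9 x 12 mm neck; 20 mm above the lid's top face, 85 mm in front of the hinge line and, shut, 23.5 mm above it; it moves with the lid. Pinched on its two flat ends (fingers closing along y) it can turn between the fingers as the lid swings; the hand need not turn. On an open lid it is at the back
- grip_b (a point): centre of the T-grip on the lid of tin_b; the same as grip_a
- grip_c (a point): centre of the T-grip on the lid of tin_c; the same as grip_a
- pan_top (a point): centre of the upper face of the round steel pan of the grey spring scale (fixed on the bench; base 90 x 100 mm); the empty pan's face is 66 mm above the bench, 100 mm wide inside, with a rim 5 mm high round it; it sinks with the pan
- pan (a joint): how far the scale's pan has sunk, m: 0 empty, 0.0088 with the nut on it (spring 100 N/m), 0.003 with a pin, 0.012 at its stop
- padlock_mid (a point): bystander: middle of a small brass padlock lying loose on the bench, 59 x 38 x 13 mm
- rim_lock_mid (a point): bystander: middle of a grey bar-shaped rim lock lying loose on the bench, 28 x 169 x 37 mm
- lock_case_mid (a point): bystander: middle of a brass lock case lying loose on the bench, 74 x 78 x 16 mm
There are look-alikes about, which are no part of the job. What is shaped like the part that bears pan_top but brown is not meant.

How it is judged:
On the way, in this order (a step that is already met when the one before it is completed fails the run):
1. a tin's lid is swung open (value of joint any of lid_a, lid_b, lid_c above 0.8 rad), for 0.2 s.
2. the pan has sunk by the weight of the nut (value of joint pan between 0.0075 and 0.0101 m), for 0.3 s.
At the end, for the whole second after the job is handed in: The pan has sunk 7.5 to 10.1 mm (the nut's weight rests on it) and is still, all three lids are shut to within 0.06 rad, and two of the tins still hold a part (a pin's weight, over 0.15 N, rests in each) (all of step 2 and velocity of joint pan between -0.01 and 0.01 m/s and value of joint each of lid_a, lid_b, lid_c below 0.06 rad and (contact force between each of tin_a, tin_b and anything else above 0.15 N or contact force between each of tin_a, tin_c and anything else above 0.15 N or contact force between each of tin_b, tin_c and anything else above 0.15 N)); the robot touches nothing.
It fails at once if two lids are open (over 0.25 rad) at the same time (value of joint each of lid_a, lid_b above 0.25 rad or value of joint each of lid_a, lid_c above 0.25 rad or value of joint each of lid_b, lid_c above 0.25 rad).
It fails at once if something is dropped on the pan (it sinks faster than 0.3 m/s) (velocity of joint pan above 0.3 m/s).
It fails at once if a bystander is shifted by more than 3 cm (distance of any of padlock_mid, rim_lock_mid, lock_case_mid from where it was at the start of the episode above 0.03 m).
It also fails if it takes over 72 s, if anything falls off the work surface, if the arm or the gripper's body presses on something with over 40 N, if the wrist force passes 120 N, or if a joint passes its speed limit or range.

## Robot

A 7-joint arm with a two-finger parallel gripper is mounted at the origin on a cart in front of the work surface, level with it; the furniture and walls round the work are solid. World frame = base frame: x ahead of the robot, y to its left, z up, the work surface at z = 0. Lengths are in m, angles in rad, forces in N, time in s.
With the tool pointing down it reaches from about 0.4 to 0.9 m from the base axis. Payload 5.5 kg.
Tool frame: the origin (TCP) lies midway between the tips of the shut fingers; the grasp point (between the pads) lies 19 mm behind it (manip.grip_depth is the distance from the TCP to the grasp point, in m); z points along the fingers, x is the direction in which the jaws open and shut, and the axes are right-handed (so a half turn about z gives the same grasp; the last joint's range is limited). The gripper opens to 92 mm and grips with 3 to 60 N. Pads are 19 mm wide; open, the fingers measure 130 mm over their backs; the gripper's body (75 mm by 190 mm) begins 47 mm behind the grasp point.
Start: joints at [1.579, 0.501, -0.427, 1.55, 0.221, 1.138, -0.21], TCP at [0.164, -0.629, 0.197] pointing down, gripper open.
Joint ranges: [-2.88, 2.88], [-0.31, 2.03], [-1.54, 1.56], [0.2, 2.42], [-1.41, 4.55], [0.19, 2.02], [-2.57, 2.57]. Speed limits (rad/s): [2.57, 2.57, 3.14, 3.14, 3.14, 3.14, 3.14].

## Interface

Orientations are given as a unit quaternion [x, y, z, w].
In Python, from bench import manip, effector, viewer gives the robot as it stands. Calls block until the motion is done:
- manip.move_pose(position, orientation): joint-space move of the TCP to a pose.
- manip.servo_line(position, ori=None, vel=0.15): straight line of the TCP; ori=None keeps the orientation; vel is the mean speed in m/s.
- manip.movej(angles): joint-space move.
- effector.open_jaws() and effector.close(f_grip=None): open the fingers fully, or close them until they stop; f_grip is the grip in N (None keeps the last).
- manip.sleep(seconds).
- manip.solve_ik(position, orientation): joint angles nearest the present ones, or None.
- viewer.get_image(name): name is "scene" or "top"; returns the picture (384x512x3 uint8, red, green, blue); there is no depth.
- viewer.get_calibration(name): a dict with "vfov" (degrees; the focal length in pixels is half the picture's height over the tangent of half this angle, whatever the lens; pixels are square), "cx", "cy" (the principal point, pixels), "dist_coeffs" ([k1, k2, p1, p2, k3] as OpenCV has them; the pictures are not rectified), "eye" and "attitude" of the camera in the world. Camera axes: x right, y down, z forward; pixel columns grow to the right and rows downward; lengths in m; the calibration is good to about 2 mm. A picture is of the moment at which its call begins. get_calibration takes no time and is no camera call.
A pose or a line that the arm cannot do raises manip.PlanningError and nothing moves.
- manip.hand_in(): hands the job in, once; it reports no verdict.
Readings, each from a call of its own:
- manip.current_clock(): time.
- manip.current_q(): joint angles.
- manip.current_joint_velocities(): joint speeds.
- manip.current_tau(): joint torques, N m.
- manip.current_tool_pos(): TCP position.
- manip.current_tcp_rot(): TCP orientation.
- manip.current_force(): force on the tool from outside, world axes, zero at the start.
- manip.current_wrist_torque(): the same for the moment, N m.
- manip.current_finger_gap(): finger opening in m.
Only numpy, scipy, OpenCV 4.12 (cv2) and the standard library are available. Lean on these libraries where they do the work, as an engineer would, in place of code of your own. Each camera call takes 0.05 s, during which the arm holds its last target.

## Working session

There is one attempt and no reset: what is moved stays moved. The work goes in short steps, each a Python script; the robot and the scene stay as the last script left them, time stands still between calls to the robot, and variables do not carry over. Pictures are saved under pics/ and viewed, and the job is handed in when it is done.

```bash
mkdir -p pics; ls
python3 - <<'E'
from bench import manip, effector, viewer
import cv2
for n in ("scene","top"):
    im=viewer.get_image(n); cv2.imwrite(f"pics/{n}0.png",im[:,:,::-1]); print(n,viewer.get_calibration(n))
print(manip.current_clock(),manip.current_tool_pos(),manip.current_tcp_rot(),manip.current_finger_gap(),manip.grip_depth)
E
```

```text
pics
scene {'vfov': 46.260477754694854, 'cx': 259.5879340806726, 'cy': 193.51185608835797, 'dist_coeffs': array([-0.09698134,  0.        ,  0.        ,  0.        ,  0.        ]), 'eye': array([-0.26260183,  0.60253263,  0.98945402]), 'attitude': array([-0.37221258,  0.82254571, -0.38785011,  0.18560345])}
top {'vfov': 43.18791744865965, 'cx': 254.7797919946913, 'cy': 188.7696915092669, 'dist_coeffs': array([-0.17294179,  0.        ,  0.        ,  0.        ,  0.        ]), 'eye': array([ 0.35520525, -0.15649932,  1.51931436]), 'attitude': array([ 0.70942119, -0.69976065,  0.0539152 , -0.06441866])}
0.1 [ 0.16360905 -0.62832056  0.1958501 ] [ 7.91247823e-01 -6.11494913e-01 -7.30260043e-04 -5.65718936e-04] 0.09191494457393833 0.0188
```

View pics/scene0.png

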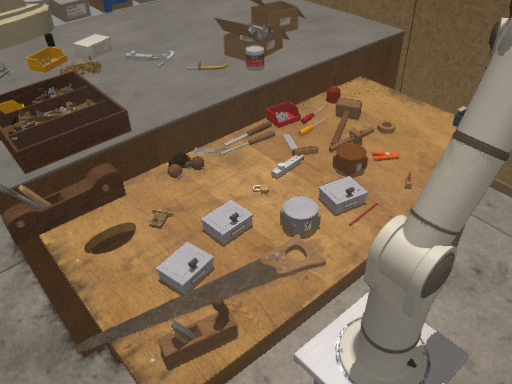

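View pics/top0.png

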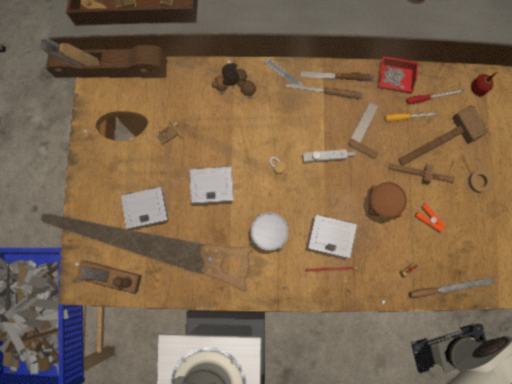

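The top view shows three tins: a at (144,207), b at (211,185), c at (332,236). There are two round pans: the grey-white one at (269,231), which is the scale, and a brown one at (388,200), which is the look-alike. I'll enlarge to confirm this and measure.

```bash
cat > h.py <<'E'
import numpy as np, cv2
from scipy.spatial.transform import Rotation as R
def cal(n):
    from bench import viewer
    c=viewer.get_calibration(n); f=192/np.tan(np.radians(c['vfov'])/2)
    K=np.array([[f,0,c['cx']],[0,f,c['cy']],[0,0,1]]); return K,c['dist_coeffs'],np.array(c['eye']),R.from_quat(c['attitude'])
def ray(n,px,z):
    K,d,e,r=cal(n)
    u=cv2.undistortPoints(np.array(px,float).reshape(-1,1,2),K,d).reshape(-1,2)
    v=r.apply(np.c_[u,np.ones(len(u))]); return e+v*((z-e[2])/v[:,2])[:,None]
def proj(n,P):
    K,d,e,r=cal(n); P=np.atleast_2d(np.asarray(P,float))
    rv=r.inv().as_rotvec(); t=-r.inv().apply(e)
    return cv2.projectPoints(P,rv,t,K,d)[0].reshape(-1,2)
def snap(n,name,box=None,s=4):
    from bench import viewer
    im=viewer.get_image(n)[:,:,::-1].copy()
    if box: x0,y0,x1,y1=box; im=cv2.resize(im[y0:y1,x0:x1],None,fx=s,fy=s,interpolation=cv2.INTER_CUBIC)
    cv2.imwrite(f"pics/{name}.png",im)
E
python3 - <<'E'
import cv2
im=cv2.imread("pics/top0.png"); s=cv2.imread("pics/scene0.png")
cv2.imwrite("pics/topL.png",cv2.resize(im[155:240,110:245],None,fx=5.5,fy=5.5,interpolation=2))
cv2.imwrite("pics/topR.png",cv2.resize(im[170:270,240:415],None,fx=4.5,fy=4.5,interpolation=2))
cv2.imwrite("pics/scC.png",cv2.resize(s[160:300,150:400],None,fx=3.2,fy=3.2,interpolation=2))
E
```

```text
(no output)
```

View pics/topL.png

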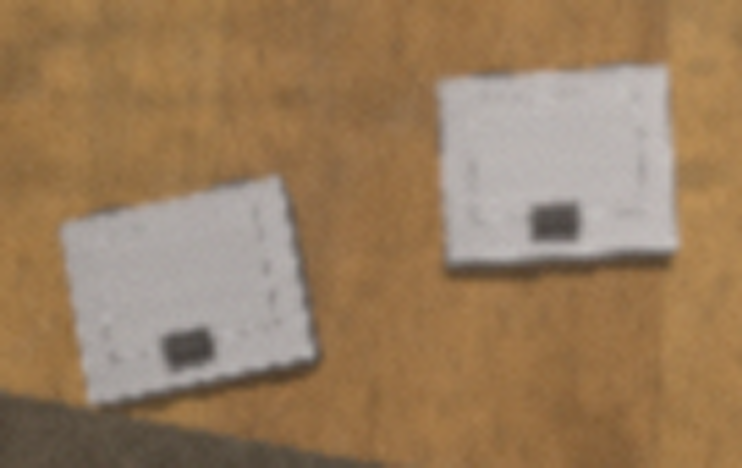

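View pics/topR.png

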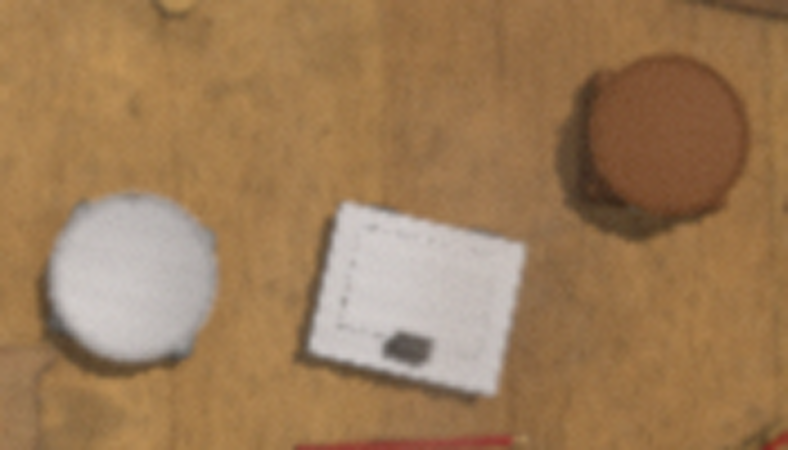

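View pics/scC.png

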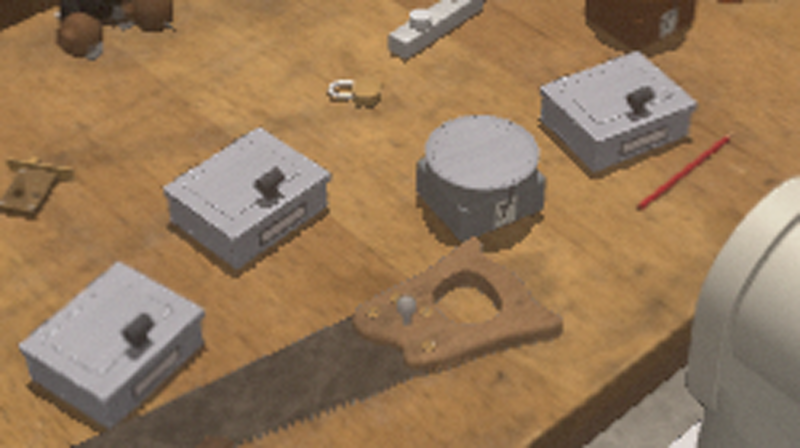

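The crops confirm the three tins, with their dark grips at the near edge. The scale is the grey drum at crop-R (133,278), with a dial facing the robot. The brown drum is the look-alike. Next I fit the tin poses from the lid corners.

Run:
```python
from h import *
from scipy.optimize import least_squares
import json
def up(P,s,o): return (np.array(P,float)+.5)/s-.5+o
C={'a':up([(62,225),(280,177),(318,357),(92,403)],5.5,(110,155)),'b':up([(438,80),(666,67),(677,252),(448,266)],5.5,(110,155)),
'c':up([(345,203),(525,243),(494,395),(310,352)],4.5,(240,170))}
G={'a':up([(188,348)],5.5,(110,155)),'b':up([(556,222)],5.5,(110,155)),'c':up([(408,348)],4.5,(240,170))}
S={'a':[138,330],'b':[271,184],'c':[641,99]}
loc=np.array([[.05,.065],[.05,-.065],[-.055,-.065],[-.055,.065]])
out={}
for k in 'abc':
    W=ray('top',C[k],.0455)[:,:2]
    print(k,'sides',[np.linalg.norm(W[i]-W[(i+1)%4]).round(4) for i in range(4)])
    def f(p):
        c,s=np.cos(p[2]),np.sin(p[2]); return (loc@np.array([[c,s],[-s,c]])+p[:2]-W).ravel()
    r=least_squares(f,[*W.mean(0),0]); p=r.x
    g=p[:2]+np.array([np.cos(p[2]),np.sin(p[2])])*(-.035)
    gt=ray('top',G[k],.0735)[0,:2]; gs=ray('scene',up([S[k]],3.2,(150,160)),.0655)[0,:2]
    print(' pose',p.round(4),'res',np.abs(r.fun).max().round(4),'grip',g.round(4),'top',gt.round(4),'scene',gs.round(4))
    out[k]=list(p)
pc=ray('top',up([(133,278)],4.5,(240,170)),.071)[0]; print('pan',pc,np.hypot(*pc[:2]))
e=ray('top',up([(48,278),(218,278)],4.5,(240,170)),.071);print(np.linalg.norm(e[0]-e[1]))
print('pan scene',ray('scene',up([(481,152)],3.2,(150,160)),.069))
out['pan']=list(pc[:2]); json.dump(out,open('poses.json','w'))
from bench import manip
```

```text
a sides [np.float64(0.1285), np.float64(0.1052), np.float64(0.1313), np.float64(0.1036)]
 pose [0.5441 0.2117 0.2297] res 0.0012 grip [0.51   0.2037] top [0.5059 0.2021] scene [0.5023 0.2052]
b sides [np.float64(0.1298), np.float64(0.1059), np.float64(0.1288), np.float64(0.1068)]
 pose [0.6178 0.0037 0.0776] res 0.0012 grip [0.583 0.001] top [ 0.579 -0.   ] scene [0.5731 0.0026]
c sides [np.float64(0.1258), np.float64(0.1055), np.float64(0.1277), np.float64(0.104)]
 pose [ 0.4645 -0.3725 -0.2183] res 0.0021 grip [ 0.4303 -0.3649] top [ 0.4268 -0.3605] scene [ 0.4211 -0.3608]
pan [ 0.47145504 -0.17797238  0.071     ] 0.5039285917548603
0.11287965776592694
pan scene [[ 0.46921528 -0.17709541  0.069     ]]
```

Run:
```python
import cv2
im=cv2.imread("pics/top0.png"); 
cv2.imwrite("pics/g.png",cv2.resize(im[300:384,400:512],None,fx=6,fy=6,interpolation=2))
```

```text
(no output)
```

View pics/g.png

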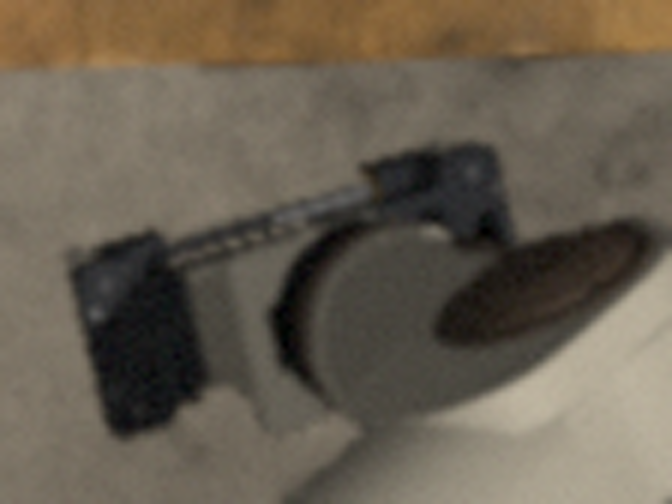

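```bash
cat >> h.py <<'E'
import json
P=json.load(open('poses.json'))
def tw(k,x,y,z):
    X,Y,a=P[k]; return np.array([X+x*np.cos(a)-y*np.sin(a),Y+x*np.sin(a)+y*np.cos(a),z])
def quat(k,tilt=0,flip=1,yaw=0):
    # tool x = flip * tin y ; tool z down; tilt>0: body leans to tin -x
    a=P[k][2]+yaw
    m=R.from_euler('z',a)*R.from_euler('y',-tilt)*R.from_matrix(np.array([[0,flip,0],[flip,0,0],[0,0,-1.]]).T)
    return m.as_quat()
GD=.0188; DX=-.0385; DZ=.004
r0=np.hypot(.05-DX,.0235); a0=np.arctan2(.0235,DX-.05)
def gp(k,th,dz=0):  # TCP for grip at lid angle th
    b=a0-th
    return tw(k,.05+r0*np.cos(b),0,.042+r0*np.sin(b)+DZ-GD+dz)
E
python3 - <<'E'
from h import *
from bench import manip
print(manip.current_q())
for k in 'cba':
  for fl in (1,-1):
    for th,dz in ((0,.08),(0,0),(1.0,0),(1.8,0),(1.8,.08)):
        q=manip.solve_ik(gp(k,th,dz),quat(k,0,fl)); print(k,fl,th,gp(k,th,dz).round(3),None if q is None else np.round(q,2))
E
```

```text
[ 1.57918382  0.5017773  -0.42682502  1.55139126  0.22086639  1.1383434
 -0.2103146 ]
c 1 0 [ 0.427 -0.364  0.131] [ 1.42  0.6  -1.02  1.83  0.59  1.05  1.52]
c 1 0 [ 0.427 -0.364  0.051] [ 1.36  0.71 -0.94  1.88  0.71  0.93  1.43]
c 1 1.0 [ 0.486 -0.377  0.114] [ 1.3   0.71 -0.98  1.7   0.66  1.1   1.46]
c 1 1.8 [ 0.555 -0.393  0.108] [ 1.18  0.82 -0.97  1.53  0.71  1.17  1.43]
c 1 1.8 [ 0.555 -0.393  0.188] [ 1.2   0.74 -1.01  1.46  0.64  1.29  1.48]
c -1 0 [ 0.427 -0.364  0.131] [ 1.03  0.43 -0.47  1.84  0.23  0.93 -1.33]
c -1 0 [ 0.427 -0.364  0.051] [ 0.98  0.53 -0.41  1.89  0.29  0.78 -1.38]
c -1 1.0 [ 0.486 -0.377  0.114] [ 0.94  0.53 -0.44  1.71  0.27  0.96 -1.39]
c -1 1.8 [ 0.555 -0.393  0.108] [ 0.86  0.64 -0.42  1.54  0.29  1.02 -1.42]
c -1 1.8 [ 0.555 -0.393  0.188] [ 0.88  0.57 -0.45  1.47  0.26  1.16 -1.4 ]
b 1 0 [0.579 0.001 0.131] [ 0.62  0.58 -0.9   1.78  0.52  1.04  1.17]
b 1 0 [0.579 0.001 0.051] [ 0.58  0.69 -0.85  1.83  0.65  0.92  1.08]
b 1 1.0 [0.64  0.005 0.114] [ 0.59  0.73 -0.95  1.64  0.65  1.11  1.11]
b 1 1.8 [0.711 0.011 0.108] [ 0.58  0.96 -1.13  1.44  0
[... 466 characters left out ...]
03 0.131] [ 0.49  0.76 -1.3   1.86  0.8   1.18  0.71]
a 1 0 [0.507 0.203 0.051] [ 0.47  0.95 -1.31  1.91  1.03  1.17  0.56]
a 1 1.0 [0.565 0.217 0.114] [ 0.43  0.91 -1.3   1.72  0.92  1.27  0.7 ]
a 1 1.8 [0.635 0.233 0.108] [ 0.35  1.03 -1.31  1.54  1.01  1.36  0.75]
a 1 1.8 [0.635 0.233 0.188] [ 0.35  0.91 -1.3   1.47  0.87  1.43  0.82]
a -1 0 [0.507 0.203 0.131] [ 0.29  0.53 -0.92  1.86  0.5   1.   -2.19]
a -1 0 [0.507 0.203 0.051] [ 0.16  0.6  -0.76  1.92  0.55  0.84 -2.23]
a -1 1.0 [0.565 0.217 0.114] [ 0.17  0.61 -0.8   1.73  0.51  1.02 -2.16]
a -1 1.8 [0.635 0.233 0.108] [ 0.16  0.76 -0.84  1.54  0.61  1.12 -2.17]
a -1 1.8 [0.635 0.233 0.188] [ 0.19  0.69 -0.91  1.48  0.56  1.25 -2.13]
```

Run:
```python
from h import *
from bench import manip
manip.move_pose(gp('c',0,.06),quat('c',0,-1)); print(manip.current_clock())
snap('scene','s1',(290,110,450,260),5); snap('top','t1',(250,130,420,280),4)
print(manip.current_tool_pos(),gp('c',0,.06))
```

```text
1.525
[ 0.42615728 -0.36579769  0.11091133] [ 0.42688739 -0.36414944  0.1107    ]
```

View pics/s1.png

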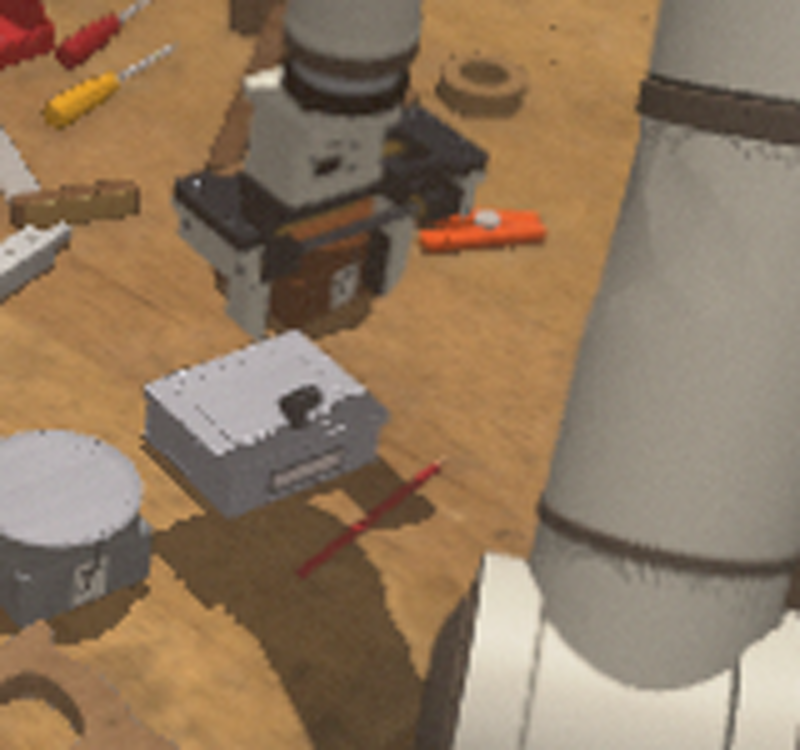

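View pics/t1.png

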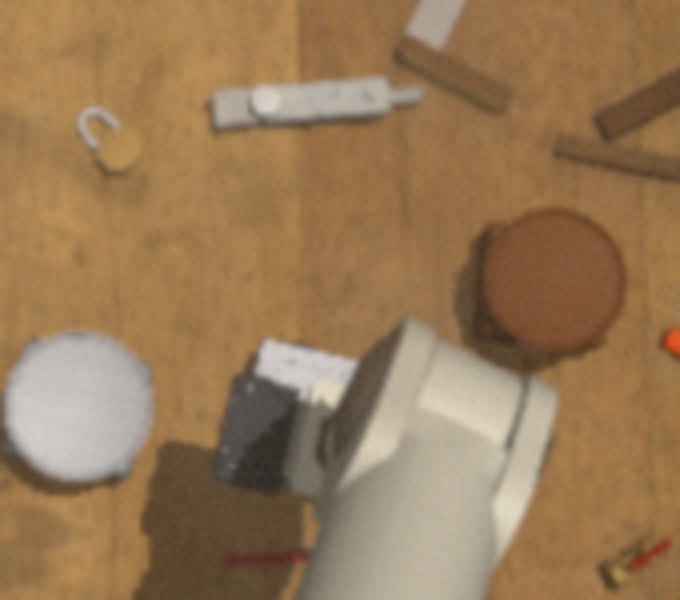

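The hand is over tin c and the grip is clear below it. The fingers taper toward their tips. Descending to pinch grip_c and swing its lid.

```bash
cat >> h.py <<'E'
def swing(k,t0,t1,fl,n=7,vel=.12):
    from bench import manip
    for t in np.linspace(t0,t1,n+1)[1:]:
        manip.servo_line(gp(k,t),None,vel)
def info():
    from bench import manip
    print('t',round(manip.current_clock(),2),'tcp',np.round(manip.current_tool_pos(),4),'gap',round(manip.current_finger_gap(),4),'F',np.round(manip.current_force(),1))
E
python3 - <<'E'
from h import *
from bench import manip,effector
k='c'
manip.servo_line(gp(k,0),quat(k,0,-1),.12); info()
effector.close(15); info()
if .02<manip.current_finger_gap()<.032:
    swing(k,0,.5,-1,2); info()
    snap('scene','s2',(290,110,450,260),5)
E
```

```text
t 2.27 tcp [ 0.4272 -0.3643  0.0509] gap 0.0917 F [ 1.   0.6 -0.4]
t 3.72 tcp [ 0.4269 -0.3642  0.0507] gap 0.0005 F [-0.3  0.3 -0. ]
```

The fingers closed on nothing, so I missed the bar. Looking.

Run:
```python
from h import *
snap('scene','s2',(300,140,400,230),8); info()
print(proj('scene',[gp('c',0)+[0,0,GD-DZ]]))
```

```text
t 3.77 tcp [ 0.4269 -0.3642  0.0507] gap 0.0001 F [-0.2 -0.7  0. ]
[[349.27815311 189.34387398]]
```

View pics/s2.png

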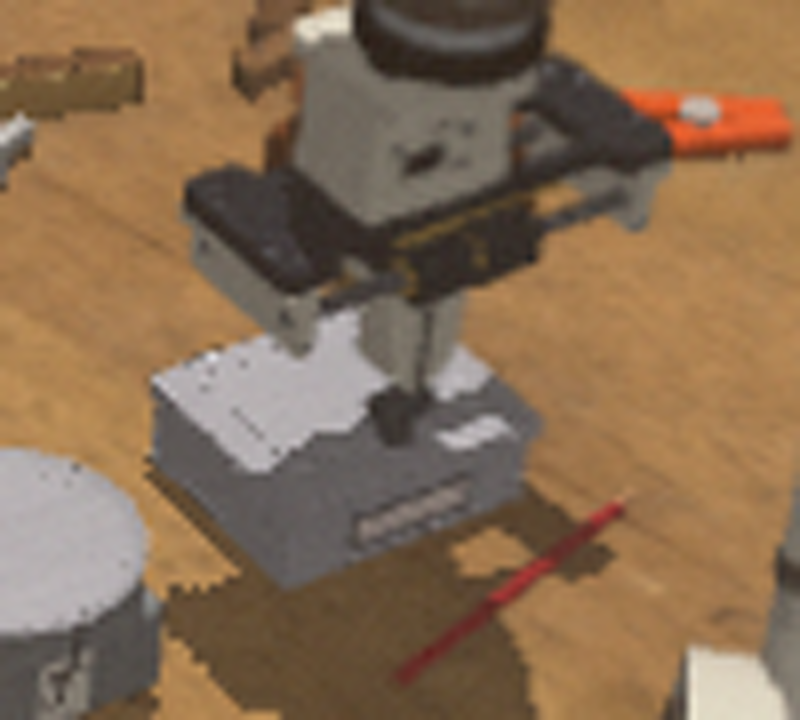

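```bash
cat >> h.py <<'E'
def overlay(src,name,n,k,box,s,gx=-.035,extra=()):
    im=cv2.imread(src); x0,y0,x1,y1=box
    if im.shape[0]==384: im=cv2.resize(im[y0:y1,x0:x1],None,fx=s,fy=s,interpolation=cv2.INTER_CUBIC)
    def px(p): 
        u=proj(n,p)[0]; return tuple(int(v) for v in ((u+.5-[x0,y0])*s-.5).round())
    def line(A,B,c): cv2.line(im,px(A),px(B),c,1)
    L=[(.05,.065),(.05,-.065),(-.055,-.065),(-.055,.065)]; T=[(.05,.062),(.05,-.062),(-.05,-.062),(-.05,.062)]
    g=[(gx+8e-3,.013),(gx+8e-3,-.013),(gx-8e-3,-.013),(gx-8e-3,.013)]
    for i in range(4):
        j=(i+1)%4
        line(tw(k,*L[i],.0455),tw(k,*L[j],.0455),(0,255,0)); line(tw(k,*T[i],0),tw(k,*T[j],0),(255,0,0))
        line(tw(k,*g[i],.0735),tw(k,*g[j],.0735),(0,0,255));line(tw(k,*g[i],.0575),tw(k,*g[j],.0575),(0,128,255))
    for e in extra: cv2.circle(im,px(e),4,(255,0,255),1)
    cv2.imwrite(f'pics/{name}.png',im)
E
python3 - <<'E'
from h import *
from bench import manip
overlay('pics/s2.png','o2','scene','c',(300,140,400,230),8,extra=[manip.current_tool_pos()])
overlay('pics/top0.png','o3','top','c',(290,190,380,280),8)
E
```

```text
(no output)
```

View pics/o2.png

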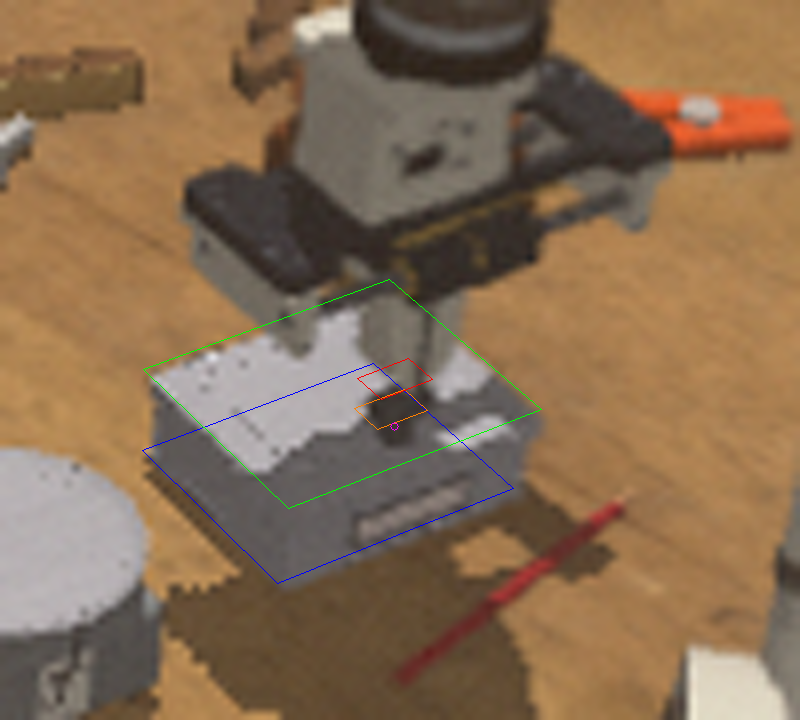

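View pics/o3.png

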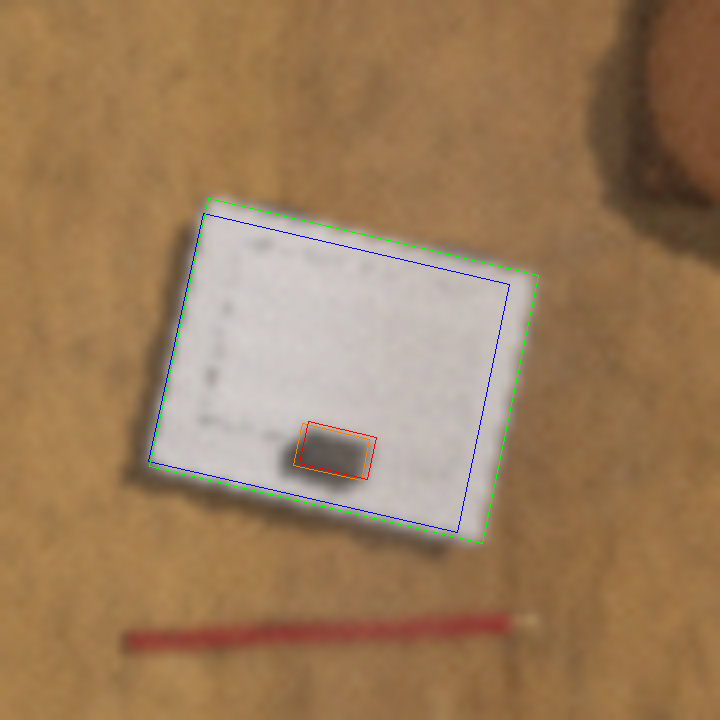

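Run:
```python
from h import *
from bench import viewer
now=viewer.get_image('scene')[:,:,::-1]; cv2.imwrite('pics/now2.png',now)
old=cv2.imread('pics/scene0.png')
x0,y0,x1,y1=330,165,375,215
f=lambda i:cv2.resize(i[y0:y1,x0:x1],None,fx=8,fy=11,interpolation=0)
f=lambda i:cv2.resize(i[y0:y1,x0:x1],None,fx=8.5,fy=8.5,interpolation=0)
cv2.imwrite('pics/cmp.png',np.hstack([f(old),f(now)]))
```

```text
(no output)
```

View pics/cmp.png

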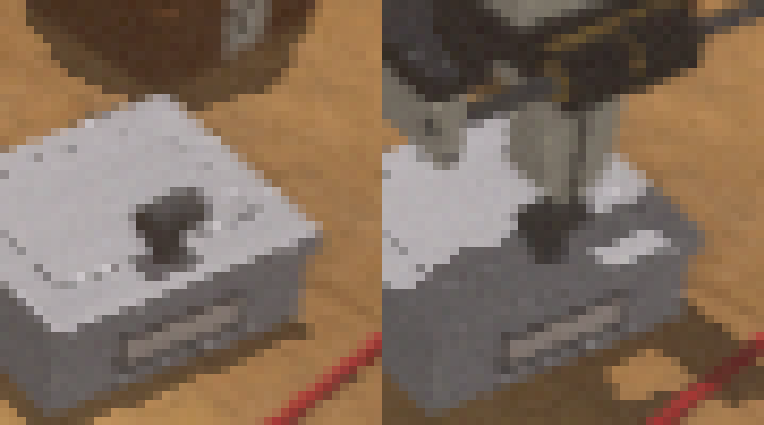

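Run:
```python
from h import *
from bench import manip,viewer
manip.servo_line(gp('c',0,.05),None,.2); info()
p=np.array(manip.current_tool_pos())
im=viewer.get_image('scene')[:,:,::-1]; cv2.imwrite('pics/s4.png',im)
x0,y0,x1,y1=320,140,390,215
im=cv2.resize(im[y0:y1,x0:x1],None,fx=8,fy=8,interpolation=0)
for q,c in ((p,(255,0,255)),(p+[0,0,.0188],(0,255,0)),(p+[0,0,.04],(0,255,255))):
    u=((proj('scene',q)[0]+.5-[x0,y0])*8-.5).astype(int); cv2.circle(im,tuple(int(v) for v in u),4,c,2)
cv2.imwrite('pics/o4.png',im)
```

```text
t 4.22 tcp [ 0.4275 -0.3647  0.1017] gap 0.0006 F [-0.   0.5 -0.5]
```

View pics/o4.png

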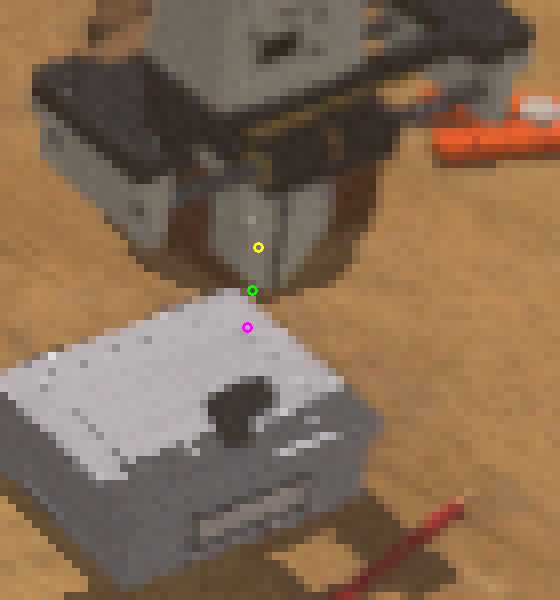

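Run:
```python
from h import *
from bench import manip,viewer
p=np.array(manip.current_tool_pos()); r=R.from_quat(manip.current_tcp_rot()); print(r.as_matrix().round(3))
for n,box,s in (('scene',(300,110,400,200),8),('top',(270,170,380,270),7)):
    im=viewer.get_image(n)[:,:,::-1]; x0,y0,x1,y1=box
    im=cv2.resize(im[y0:y1,x0:x1],None,fx=s,fy=s,interpolation=0)
    def px(l): 
        u=((proj(n,p+r.apply(l))[0]+.5-[x0,y0])*s-.5); return tuple(int(v) for v in u)
    for z,c in ((-.066,(0,255,0)),(-.1,(0,255,255))):
        cs=[(.095,.0375,z),(.095,-.0375,z),(-.095,-.0375,z),(-.095,.0375,z)]
        for i in range(4): cv2.line(im,px(cs[i]),px(cs[(i+1)%4]),c,1)
    cs=[(.019,.0095,0),(.019,-.0095,0),(-.019,-.0095,0),(-.019,.0095,0)]
    for i in range(4): cv2.line(im,px(cs[i]),px(cs[(i+1)%4]),(255,0,255),1)
    cv2.line(im,px((0,0,0)),px((0,0,-.066)),(255,0,255),1)
    cv2.imwrite(f'pics/b_{n}.png',im)
info()
```

```text
[[-0.217 -0.976 -0.   ]
 [-0.976  0.217 -0.   ]
 [ 0.     0.    -1.   ]]
t 4.37 tcp [ 0.4261 -0.3637  0.0998] gap 0.0006 F [-0.1 -0.1 -0.2]
```

View pics/b_scene.png

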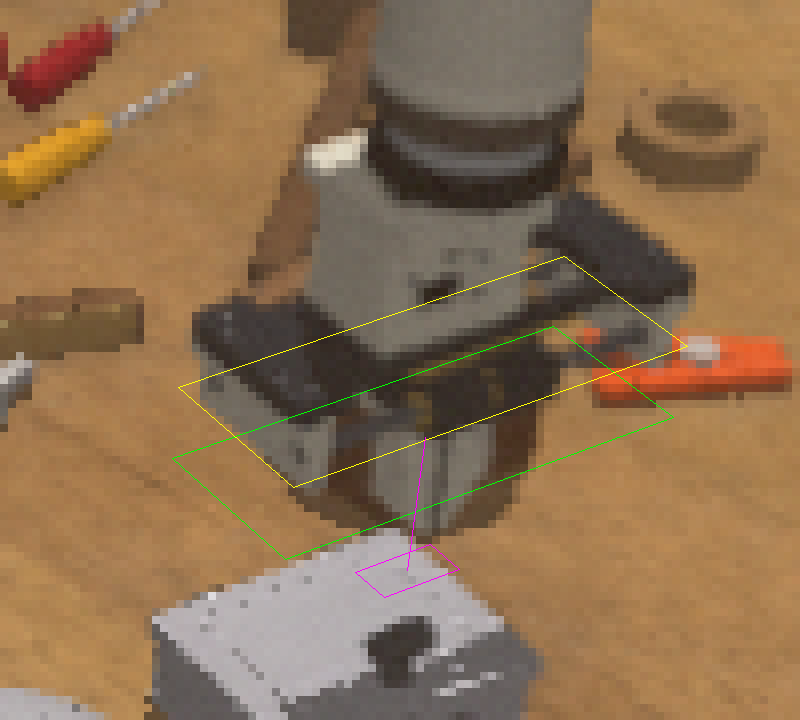

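View pics/b_top.png

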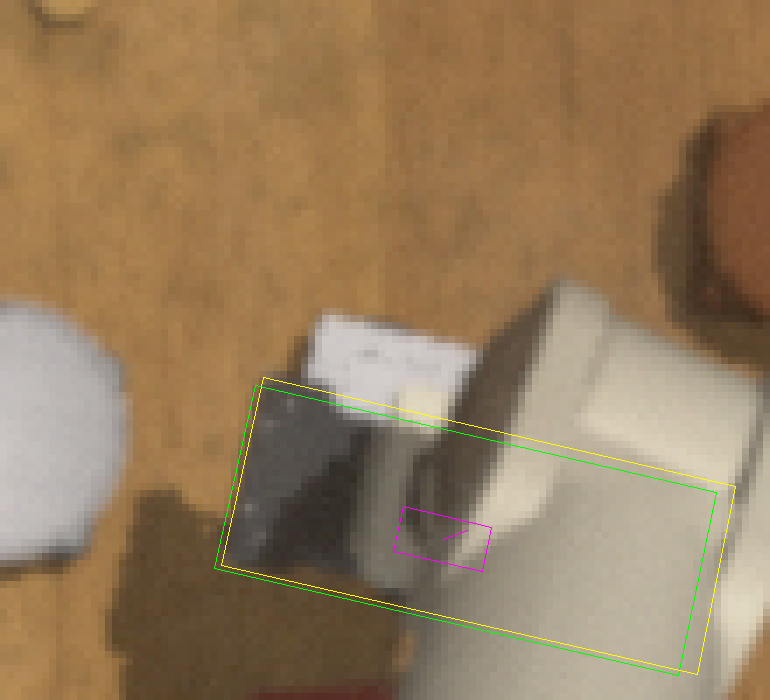

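The body outline fits in the top view, but in the scene view the fingertips sit about 25 mm higher than the reported TCP. That would explain closing above the bar. I'll check by lowering the shut fingers onto the lid and watching for contact.

Run:
```python
from h import *
from bench import manip
c=tw('c',.015,0,0)
manip.servo_line([*c[:2],.10],None,.2); manip.servo_line([*c[:2],.055],None,.2)
manip.sleep(.1); f0=np.array(manip.current_force()); z=.055
while z>.012:
    z-=.003; manip.servo_line([*c[:2],z],None,.05)
    f=np.array(manip.current_force())
    if abs(f[2]-f0[2])>3: break
info(); print(z,f-f0)
```

```text
t 8.76 tcp [ 0.4793 -0.3758  0.0154] gap 0.0006 F [-5.3  3.4 19.4]
0.012999999999999987 [-5.68764606  3.69791134 19.24831324]
```

Contact with the lid (true z 45.5 mm) came at reported z of about 15.6 mm, so the real fingertips are about 30 mm higher than reported. While touching, I'll check for any sideways offset.

Run:
```python
from h import *
from bench import manip,viewer
p=np.array(manip.current_tool_pos()); p[2]=.0455
im=viewer.get_image('scene')[:,:,::-1]; x0,y0,x1,y1=320,150,380,215
im=cv2.resize(im[y0:y1,x0:x1],None,fx=9,fy=9,interpolation=0)
r=R.from_quat(manip.current_tcp_rot())
cs=[(.019,.0095,0),(.019,-.0095,0),(-.019,-.0095,0),(-.019,.0095,0)]
px=lambda l:tuple(int(v) for v in ((proj('scene',p+r.apply(l))[0]+.5-[x0,y0])*9-.5))
for i in range(4): cv2.line(im,px(cs[i]),px(cs[(i+1)%4]),(255,0,255),1)
cv2.imwrite('pics/o5.png',im)
manip.servo_line(p+[0,0,.03],None,.2); info()
```

```text
t 9.28 tcp [ 0.4794 -0.3762  0.0759] gap 0.0005 F [-0.8 -0.4 -0.6]
```

View pics/o5.png

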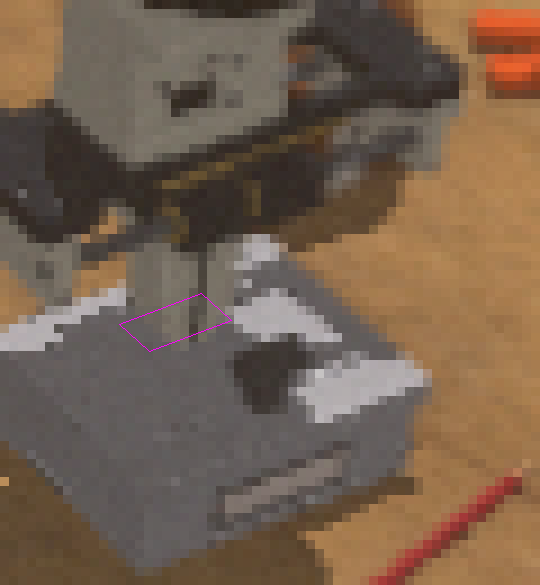

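Sideways agreement is within about 2 mm, which matches the scene camera's constant 1 px bias, so only z is off. I'll apply a −29 mm correction and grasp again.

```bash
cat >> h.py <<'E'
ZO=.029
_gp=gp
def gp(k,th,dz=0): return _gp(k,th,dz)-[0,0,ZO]
E
python3 - <<'E'
from h import *
from bench import manip,effector
k='c'
effector.open_jaws(); info()
manip.servo_line(gp(k,0,.055),None,.2)
manip.servo_line(gp(k,0),None,.15); info()
effector.close(15); info()
if .02<manip.current_finger_gap()<.032:
    swing(k,0,.5,-1,2); info()
E
```

```text
t 10.73 tcp [ 0.4793 -0.3758  0.0755] gap 0.0917 F [0.  0.8 0.2]
t 11.67 tcp [ 0.4277 -0.3638  0.0216] gap 0.0916 F [ 0.4 -0.7  0.2]
t 12.7 tcp [ 0.4264 -0.3664  0.0219] gap 0.026 F [-1.1 -5.1 -1.8]
t 13.38 tcp [ 0.4482 -0.3713  0.0617] gap 0.0257 F [-1.7 -5.1  2. ]
```

The grip is held (gap 26 mm) and the lid is moving with it. Swinging to fully open.

Run:
```python
from h import *
from bench import manip,effector
k='c'
swing(k,.5,1.78,-1,5); info()
snap('scene','s6',(300,110,400,210),7)
snap('top','t6',(280,170,390,270),7)
```

```text
t 15.09 tcp [ 0.5527 -0.3947  0.0787] gap 0.0259 F [-0.2 -6.2 -2.3]
```

View pics/s6.png

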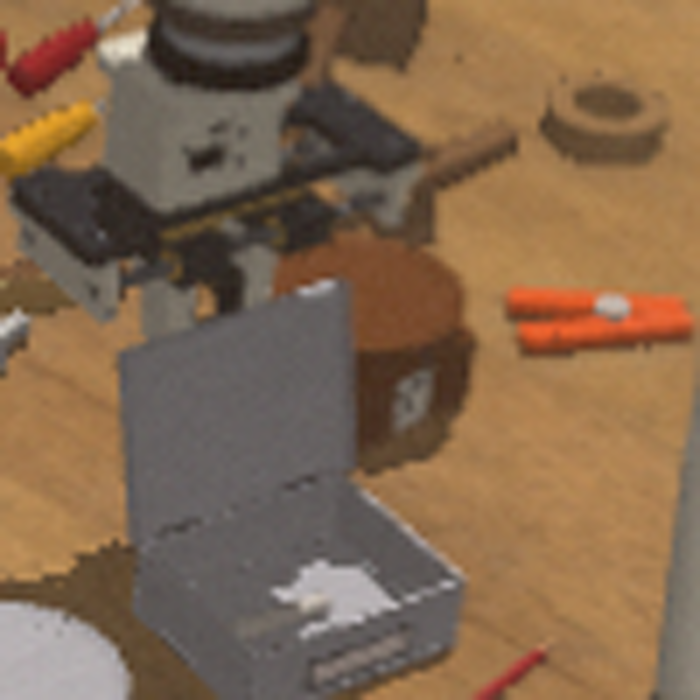

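View pics/t6.png

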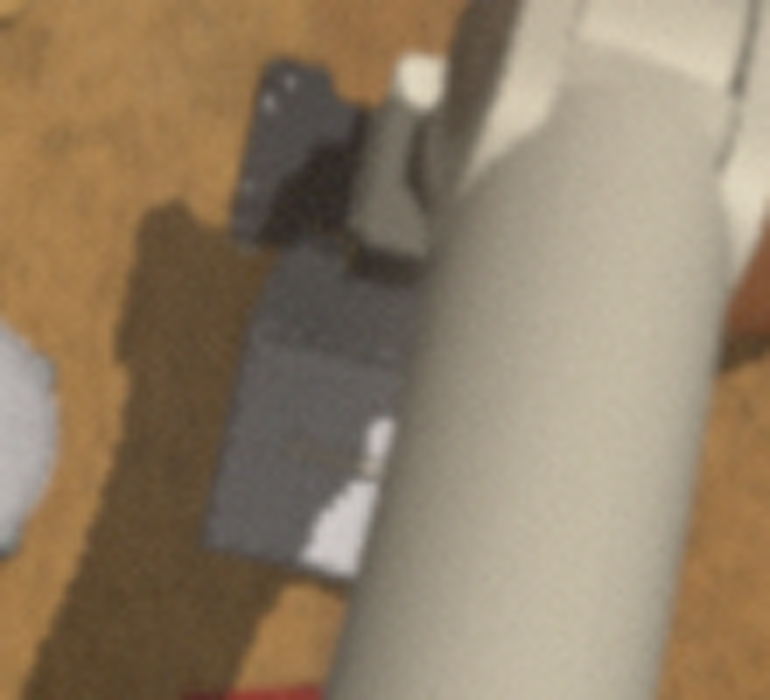

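Run:
```python
from h import *
from bench import viewer
im=viewer.get_image('scene')[:,:,::-1]
c=cv2.resize(im[175:215,315:370],None,fx=14,fy=14,interpolation=cv2.INTER_CUBIC)
c=np.clip((c.astype(float)/255)**.6*255,0,255).astype(np.uint8)
cv2.imwrite('pics/s7.png',c)
```

```text
(no output)
```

View pics/s7.png

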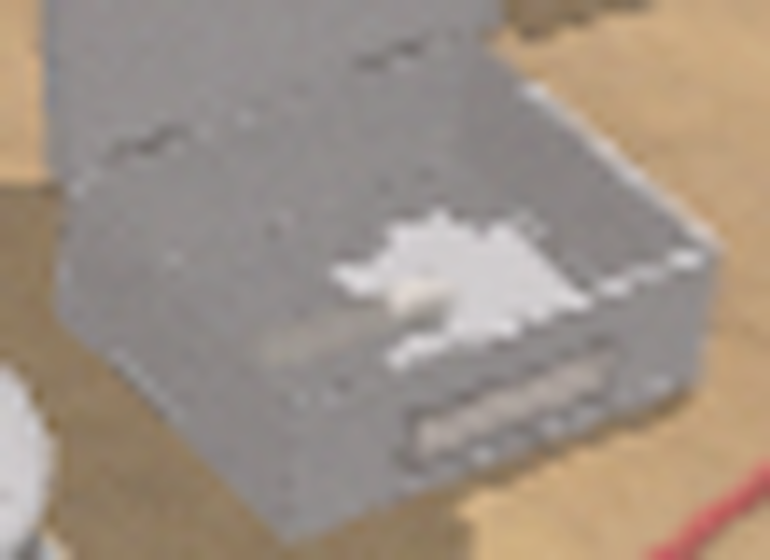

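The enlarged crop of tin c shows a thin rod from about (260,355) to (450,300): a pin. Shutting c and going on to b.

Run:
```python
from h import *
from bench import manip,effector
k='c'
swing(k,1.78,0,-1,7,.15); manip.servo_line(gp(k,0,-.001),None,.1); info()
effector.open_jaws()
manip.servo_line(gp(k,0,.07),None,.25); info()
k='b'
q=manip.solve_ik(gp(k,0,.05),quat(k,0,-1)); print(q)
manip.move_pose(gp(k,0,.06),quat(k,0,-1)); info()
snap('scene','s8',(180,130,380,280),4)
```

```text
t 17.65 tcp [ 0.4267 -0.3664  0.0205] gap 0.0259 F [-1.8 -7.  -1.7]
t 19.23 tcp [ 0.4275 -0.3648  0.093 ] gap 0.092 F [-0.2 -0.2 -0.3]
[ 0.39569796  0.56462898 -0.57823809  1.82742076  0.39404339  0.86602987
 -1.86454296]
t 20.69 tcp [ 0.5792 -0.0017  0.0813] gap 0.0918 F [ 0.2 -0.3 -0.4]
```

View pics/s8.png

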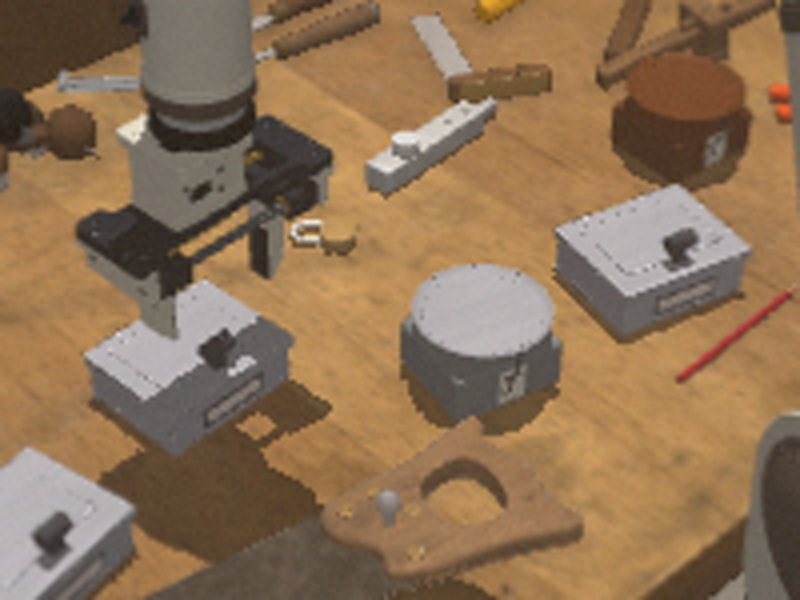

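Lid c is shut and the hand is above b.

Run:
```python
from h import *
from bench import manip,effector
k='b'
manip.servo_line(gp(k,0),quat(k,0,-1),.15); info()
effector.close(15); info()
if .02<manip.current_finger_gap()<.032:
    swing(k,0,1.78,-1,7,.13); info()
snap('scene','s9',(180,130,290,250),6)
snap('top','t9',(160,120,270,220),7)
```

```text
t 21.29 tcp [5.795e-01 4.000e-04 2.180e-02] gap 0.0915 F [-0.2 -0.1 -0.3]
t 22.32 tcp [ 0.5796 -0.0021  0.0216] gap 0.0262 F [ 0.5 -5.  -0.1]
t 24.6 tcp [0.7095 0.0087 0.0792] gap 0.0254 F [ 1.  -5.1 -2.5]
```

View pics/s9.png

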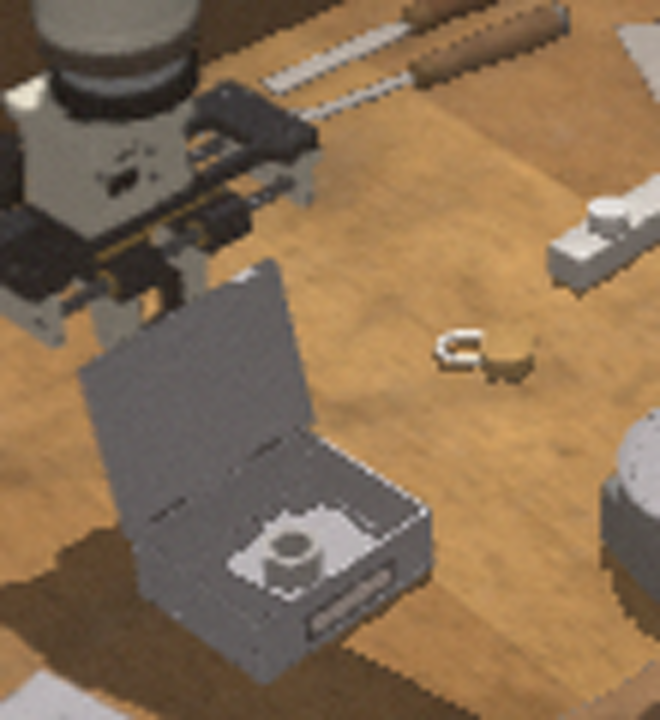

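View pics/t9.png

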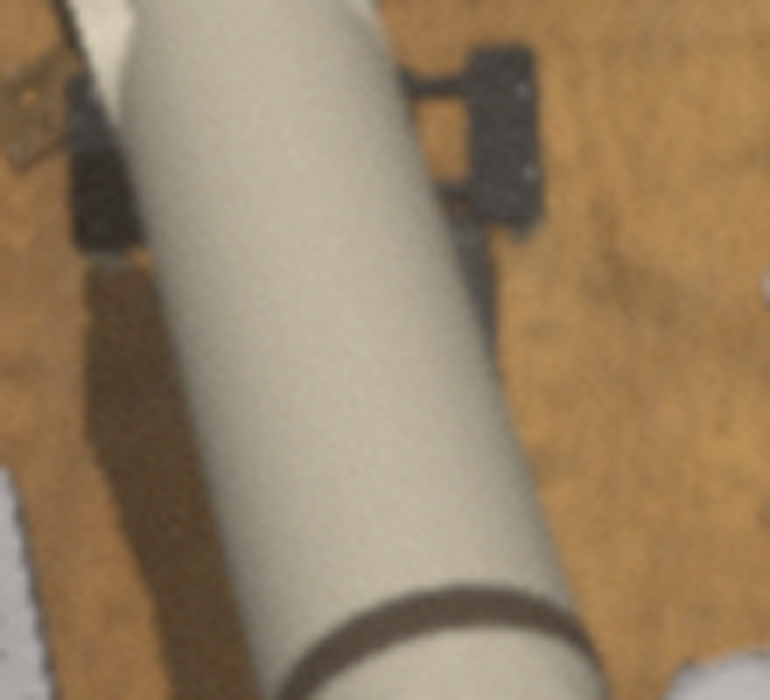

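Tin b holds the nut: ring centre at crop (293,545), with its hole visible. Measuring it, releasing the grip and raising the hand.

Run:
```python
from h import *
from bench import manip,effector
u=(np.array([293,545])+.5)/6-.5+[180,130]
for b in ((0,0),(1,1.3)): 
    w=ray('scene',u-b,.019)[0]; d=w[:2]-P['b'][:2]; a=P['b'][2]
    print(w.round(4),'tin frame',(d[0]*np.cos(a)+d[1]*np.sin(a)).round(4),(-d[0]*np.sin(a)+d[1]*np.cos(a)).round(4))
overlay('pics/s9.png','o9','scene','b',(180,130,290,250),6)
effector.open_jaws(); info()
manip.servo_line(gp('b',1.78,.09),None,.25); info()
snap('top','t10',(160,120,270,220),7)
snap('scene','s10',(200,195,260,245),12)
```

```text
[ 0.6156 -0.0038  0.019 ] tin frame -0.0028 -0.0073
[ 0.6227 -0.0052  0.019 ] tin frame 0.0041 -0.0092
t 25.84 tcp [0.7089 0.0108 0.0799] gap 0.0915 F [-0.4 -0.8  0. ]
t 26.35 tcp [0.7095 0.0108 0.1714] gap 0.0917 F [-0.2 -1.2 -1.4]
```

View pics/o9.png

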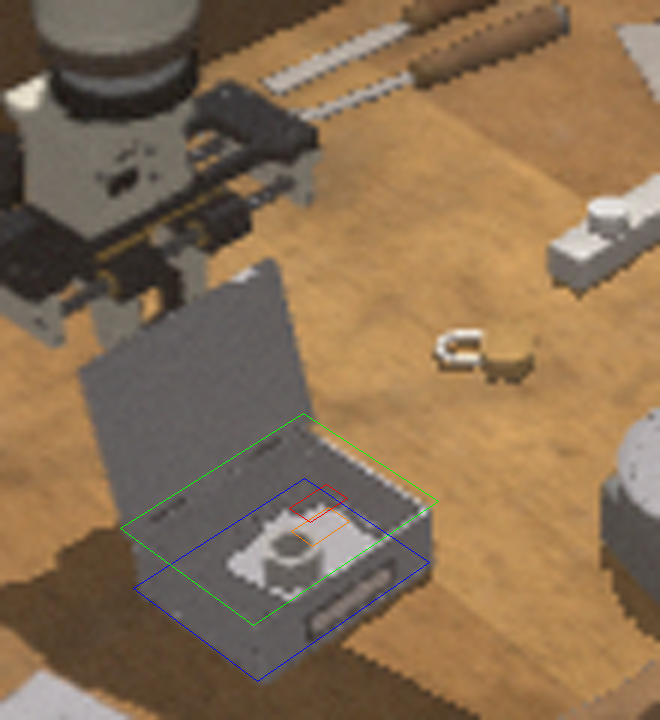

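View pics/s10.png

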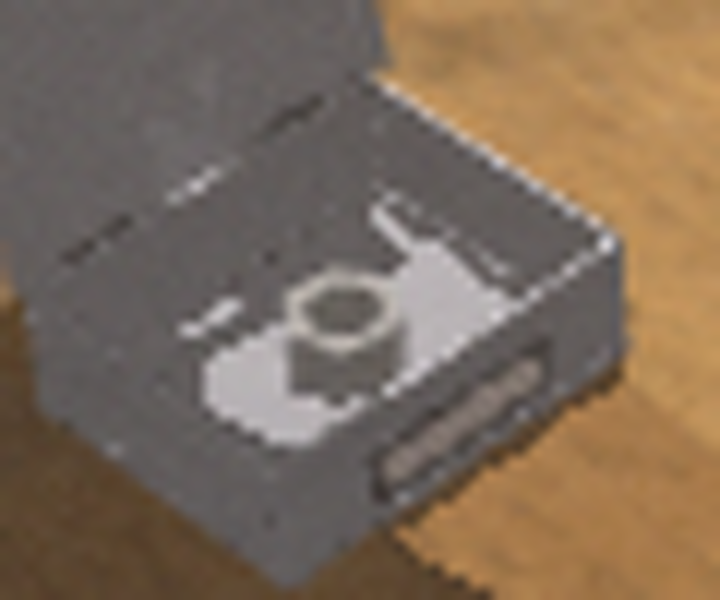

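View pics/t10.png

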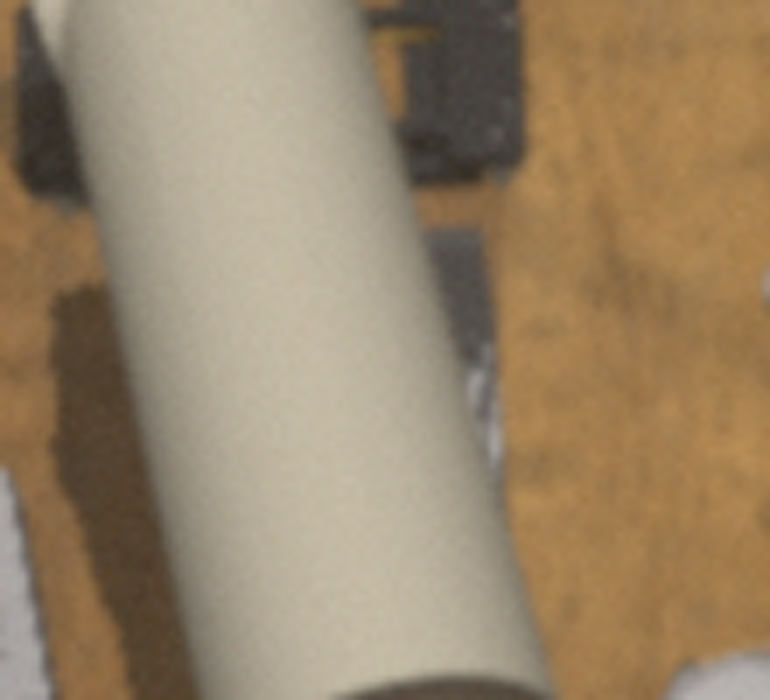

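The nut is at tin-frame (≈0.001, −0.008). Before reaching in, I need the finger profile: 130 mm over the backs against 118 mm inside the tin.

Run:
```python
from h import *
from bench import manip
print(proj('scene',manip.current_tool_pos()+np.array([0,0,.03])))
snap('scene','s11',(150,110,230,190),10)
```

```text
[[202.68516976 163.78405712]]
```

View pics/s11.png

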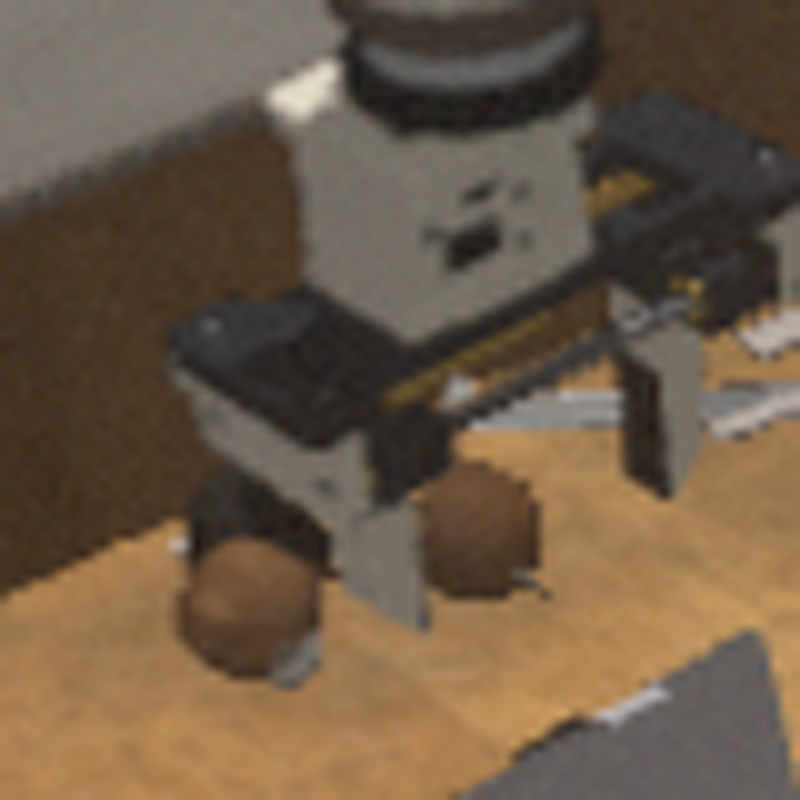

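The fingers are full thickness except for a bevel over about the last 25 mm, so fully open jaws would foul the 118 mm interior. Instead I'll enter with the jaws shut in the free strip in front of the nut, open inside the tin, and then move onto the nut.

Run:
```python
from h import *
from bench import manip,effector
k='b'; Q=quat(k,0,-1)
effector.close(5); info()
p=tw(k,-.031,-.003,.0); 
for z in (.15,.08,.007): print(manip.solve_ik([*p[:2],z-ZO],Q) is not None)
manip.servo_line([*p[:2],.19-ZO],Q,.25)
manip.servo_line([*p[:2],.055-ZO],Q,.25); info()
snap('scene','s12',(195,175,265,250),9)
```

```text
t 27.93 tcp [0.7089 0.0108 0.1699] gap 0.0004 F [ 0.5  0.3 -0.4]
True
True
True
t 29.27 tcp [ 0.5886 -0.0009  0.0266] gap 0.0004 F [ 0.6 -0.  -0.4]
```

View pics/s12.png

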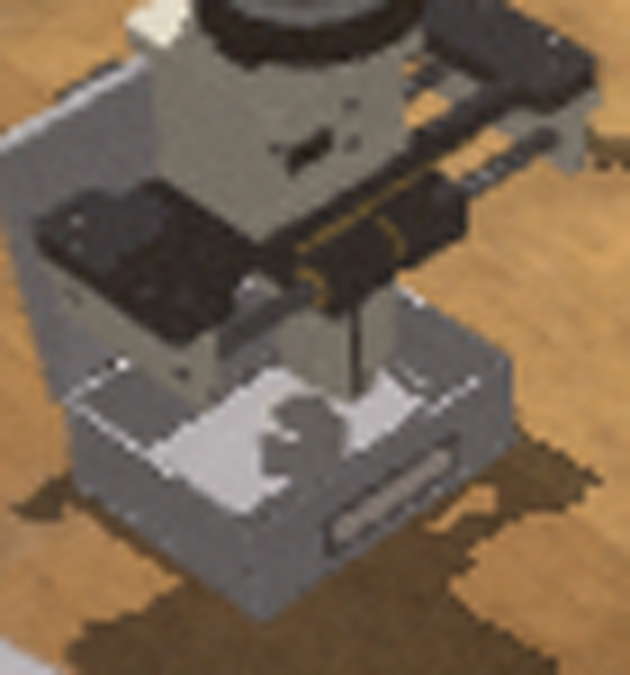

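Run:
```python
from h import *
from bench import manip,effector
k='b'; p=tw(k,-.031,-.003,.0)
f0=np.array(manip.current_force())
for z in (.025,.013,.008):
    manip.servo_line([*p[:2],z-ZO],None,.1)
    f=np.array(manip.current_force())-f0; print(z,f.round(1))
    if np.linalg.norm(f)>5: break
else:
    effector.open_jaws(); info()
snap('scene','s13',(195,175,265,250),9)
```

```text
0.025 [-0.1  1.  -0.5]
0.013 [-0.7  0.5 -0.2]
0.008 [-0.3 -0.  -0.7]
t 31.52 tcp [ 0.5872 -0.0015 -0.021 ] gap 0.082 F [-0.5 -0.  -0.7]
```

View pics/s13.png

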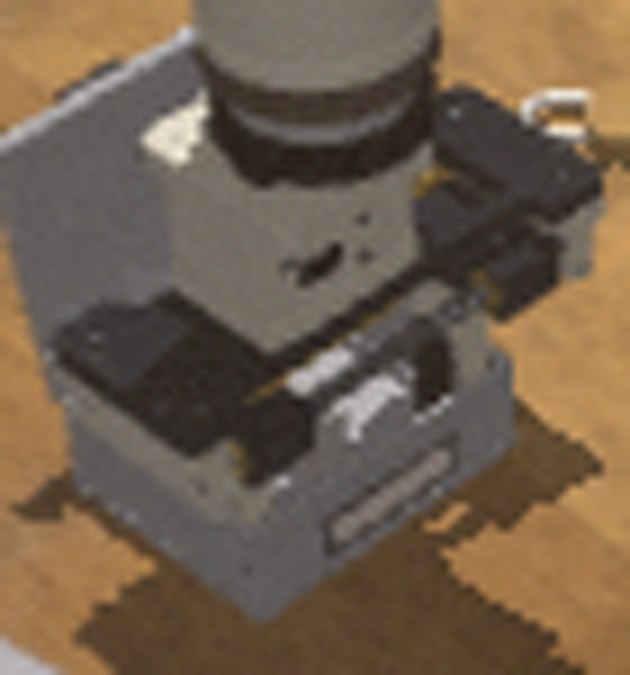

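The jaws opened inside to 82 mm, stopped by the tin walls as expected. Now I move onto the nut, watching the force.

Run:
```python
from h import *
from bench import manip,effector
k='b'
for x in np.linspace(-.031,.001,6)[1:]:
    manip.servo_line([*tw(k,x,-.003,0)[:2],.008-ZO],None,.08)
    f=np.array(manip.current_force()); print(x.round(3),f.round(1),np.round(manip.current_tool_pos(),4))
    if np.linalg.norm(f)>50: break
info()
```

```text
-0.025 [-5.2  0.8  0.6] [ 0.5918 -0.0011 -0.0216]
-0.018 [-4.9  1.7 -0.8] [ 0.5984 -0.0006 -0.0217]
-0.012 [-4.5  1.2 -2.1] [ 0.6051 -0.     -0.0217]
-0.005 [-3.8  1.5 -3.1] [ 6.12e-01  5.00e-04 -2.15e-02]
0.001 [-4.2  1.3 -2.9] [ 0.6188  0.0011 -0.0212]
t 32.82 tcp [ 0.6188  0.0011 -0.0212] gap 0.0822 F [-4.2  1.3 -2.9]
```

Run:
```python
from h import *
from bench import manip,effector
k='b'
effector.close(20); info()
manip.servo_line([*tw(k,.001,-.003,0)[:2],.06-ZO],None,.1); info()
manip.servo_line([*tw(k,-.02,-.003,0)[:2],.15-ZO],None,.2); info()
snap('scene','s14',(170,100,270,250),5)
```

```text
t 33.79 tcp [ 6.192e-01  4.000e-04 -2.090e-02] gap 0.0314 F [-0.5 -1.2  0.7]
t 34.46 tcp [6.191e-01 5.000e-04 3.130e-02] gap 0.031 F [-0.4  0.5 -0.7]
t 35.07 tcp [ 0.5977 -0.0013  0.1201] gap 0.0313 F [-0.2 -0.4 -1. ]
```

View pics/s14.png

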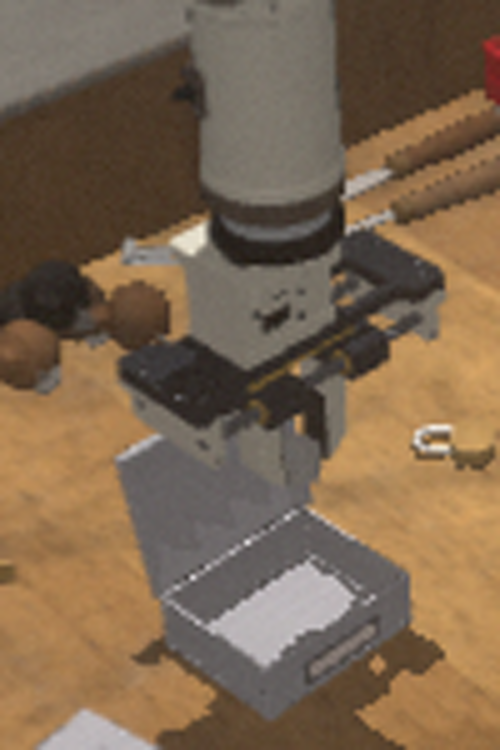

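The nut is held (gap 31 mm) and lifted, and the tin is empty. Carrying it to above the pan.

Run:
```python
from h import *
from bench import manip,effector
pc=[P['pan'][0],P['pan'][1]-.002]; Q=quat('b',0,-1,-.15)
manip.move_pose([*pc,.13-ZO],Q); info()
manip.servo_line([*pc,.095-ZO],Q,.12); info()
snap('scene','s15',(250,130,350,250),6)
snap('top','t15',(220,190,320,290),6)
```

```text
t 36.0 tcp [ 0.4728 -0.1785  0.1011] gap 0.031 F [ 0.2 -0.5 -0.5]
t 36.44 tcp [ 0.4721 -0.1785  0.0658] gap 0.0314 F [ 0.2 -0.1 -0.6]
```

View pics/s15.png

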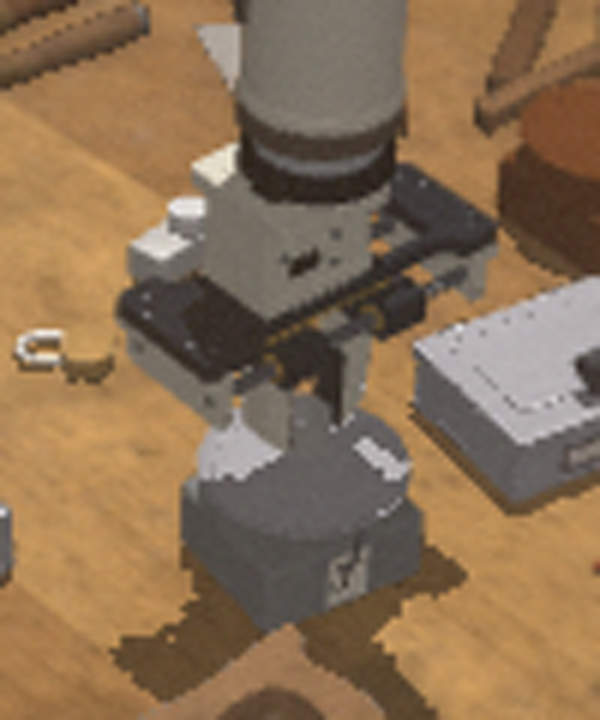

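View pics/t15.png

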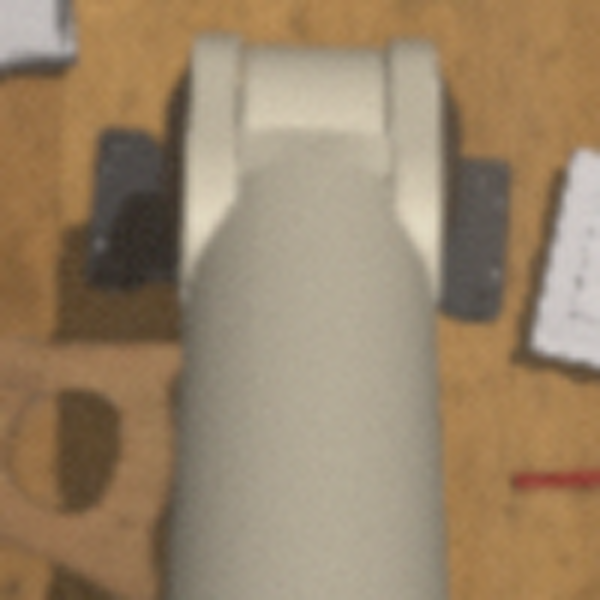

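The nut is centred over the grey pan. Lowering slowly, releasing with the pan nearly at full load, then lifting away.

Run:
```python
from h import *
from bench import manip,effector
p=manip.current_tool_pos(); pc=[P['pan'][0],P['pan'][1]-.002]
manip.servo_line([*pc,.076-ZO],None,.06)
manip.servo_line([*pc,.0645-ZO],None,.02); manip.sleep(.2); info()
snap('scene','s16',(270,170,340,250),8)
effector.open_jaws(); info()
manip.servo_line([*pc,.12-ZO],None,.12); info()
snap('scene','s17',(270,170,340,250),8)
```

```text
t 37.93 tcp [ 0.4713 -0.18    0.0356] gap 0.0312 F [ 0.1  0.2 -0.4]
t 39.06 tcp [ 0.4714 -0.18    0.0355] gap 0.092 F [ 0.2  0.4 -0.1]
t 39.67 tcp [ 0.4711 -0.1801  0.0908] gap 0.0916 F [-0.4  0.5 -0.4]
```

View pics/s16.png

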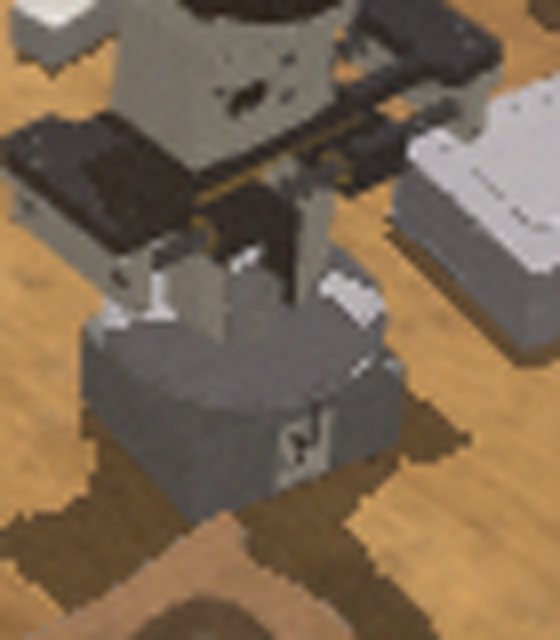

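View pics/s17.png

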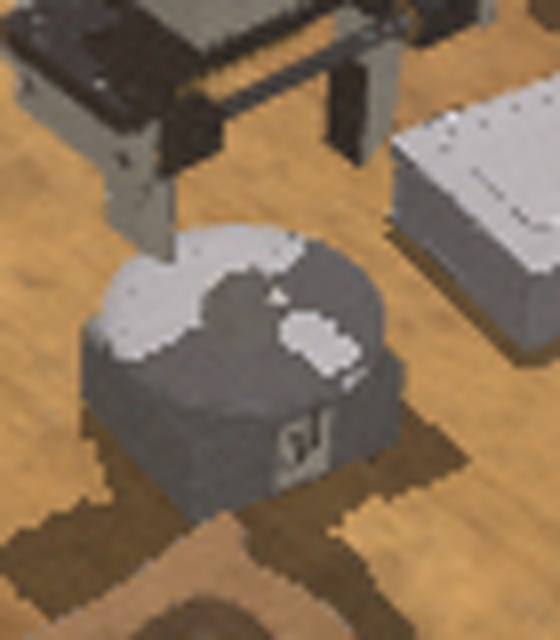

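The nut rests on the pan at crop (240,300). Now to shut lid b.

Run:
```python
from h import *
from bench import manip,effector
pc=[P['pan'][0],P['pan'][1]-.002]; k='b'; Q=quat(k,0,-1)
manip.servo_line([*pc,.21-ZO],None,.25)
manip.move_pose(gp(k,1.78,.1),Q); info()
manip.servo_line(gp(k,1.78),Q,.15); info()
effector.close(15); info()
if .02<manip.current_finger_gap()<.032:
    swing(k,1.78,0,-1,7,.13); manip.servo_line(gp(k,0,-.001),None,.1); info()
snap('scene','s18',(180,130,380,280),4)
```

```text
t 41.4 tcp [0.7082 0.0087 0.1792] gap 0.0919 F [-0.5 -0.6  0.5]
t 42.22 tcp [0.7098 0.0107 0.0811] gap 0.0917 F [0.5 0.6 0.3]
t 43.25 tcp [0.7091 0.0087 0.0798] gap 0.0258 F [-0.1 -5.   1. ]
t 45.77 tcp [ 0.5795 -0.0021  0.0207] gap 0.0258 F [ 0.5 -6.5 -0.5]
```

View pics/s18.png

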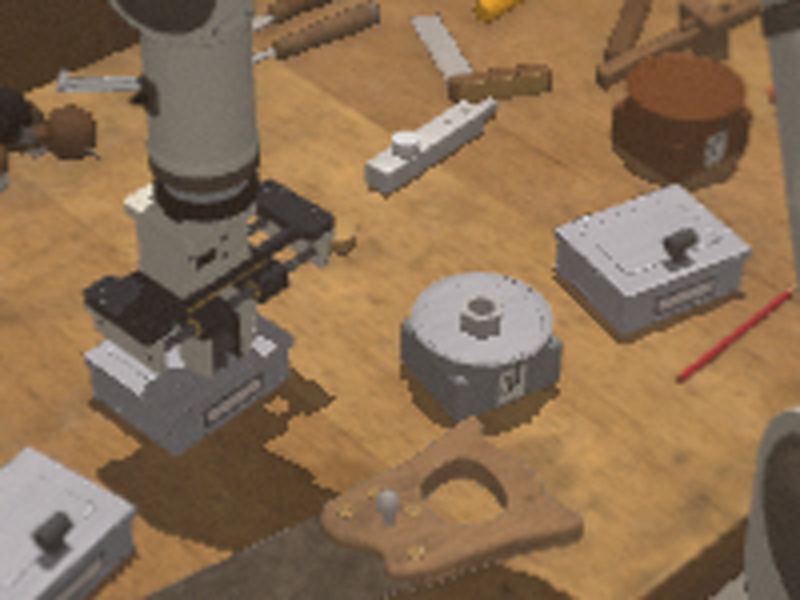

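Run:
```python
from h import *
from bench import manip,effector
k='b'
effector.open_jaws(); manip.servo_line(gp(k,0,.08),None,.2); 
p=np.array(manip.current_tool_pos()); manip.servo_line([.45,.0,.22],None,.3); info()
import cv2
from bench import viewer
s=viewer.get_image('scene')[:,:,::-1]; t=viewer.get_image('top')[:,:,::-1]
cv2.imwrite('pics/fs.png',cv2.resize(s[150:310,150:380],None,fx=3.4,fy=3.4,interpolation=2)); 
cv2.imwrite('pics/ft.png',t)
o=cv2.imread('pics/scene0.png')
f=lambda i:cv2.resize(i[165:300,150:260],None,fx=3.6,fy=3.6,interpolation=2)
g=lambda i:cv2.resize(i[170:220,310:375],None,fx=6,fy=6,interpolation=2)
cv2.imwrite('pics/cmpb.png',np.hstack([f(o),f(s)])); cv2.imwrite('pics/cmpc.png',np.hstack([g(o),g(s)]))
```

```text
t 48.26 tcp [ 0.4501 -0.0007  0.2192] gap 0.092 F [ 0.9  0.4 -0.1]
```

View pics/cmpb.png

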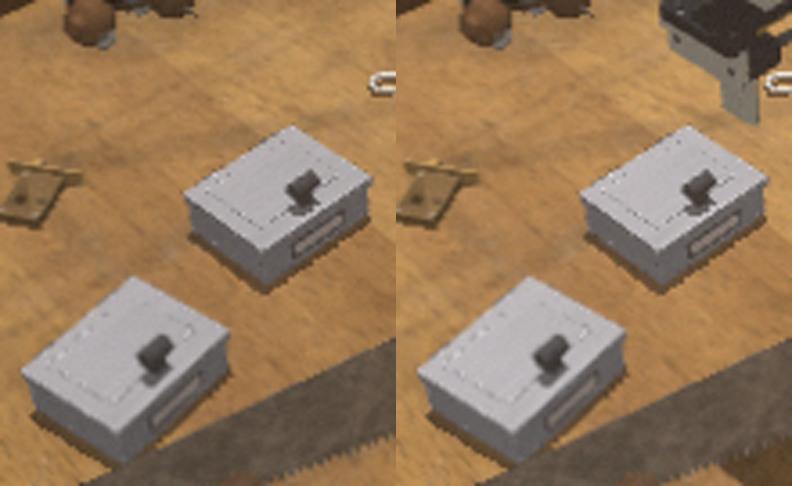

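View pics/cmpc.png

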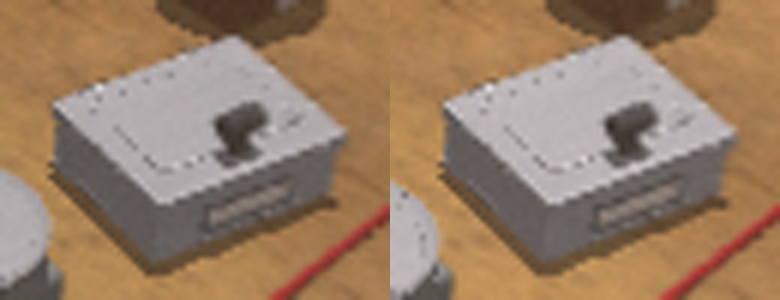

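View pics/fs.png

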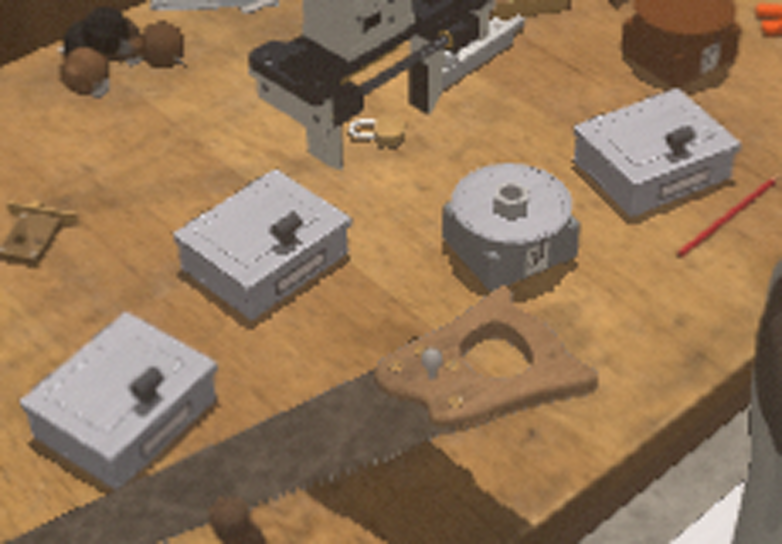

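View pics/ft.png

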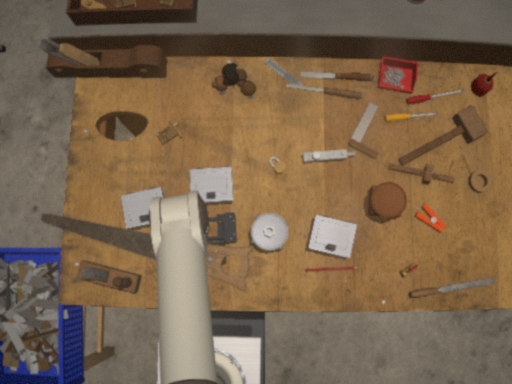

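All lids look as they did in the first picture. The nut is on the sunken pan, the bystanders are unmoved and the hand is clear. Handing in.

```bash
python3 -c "
from bench import manip
print(manip.hand_in(), manip.current_clock())"
```

```text
the job is handed in; nothing more can be done
the job is handed in; nothing more can be done
```

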